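# Take up a hanging flask on the lab jack and free the fork

## Robot

A 6-joint arm with a two-finger parallel gripper is mounted at the origin on the work surface. World frame = base frame: x ahead of the robot, y to its left, z up, the work surface at z = 0. Lengths are in m, angles in rad, forces in N, time in s.
With the tool pointing down it reaches from about 0.275 to 0.875 m from the base axis. Payload 12.5 kg.
Tool frame: the origin (TCP) lies on the centre line of the jaws, within the pads' length; the fingertips stand r.finger_overhang ahead of it and the grasp point (between the pads) lies 3 mm ahead of it (r.finger_overhang is the distance from the TCP to the fingertips, in m); z points along the fingers, y is the line along which they close (so a half turn about z gives the same grasp; the last joint's range is limited). The gripper opens to 85 mm and grips with 20 to 120 N. Pads are 22 mm wide; open, the fingers measure 114 mm over their backs; the gripper's body (76 mm by 85 mm) begins 54 mm behind the grasp point. The pads swing forward as they close: fully open they stand 13 mm farther back than shut.
Start: joints at [-1.22, 0.351, 1.652, -0, 1.139, -0.085], TCP at [0.232, -0.499, 0.253] pointing down, gripper open.
Joint ranges: [-2.75, 2.75], [-0.79, 2.1], [0.01, 2.65], [-1.57, 4.71], [0.07, 3.14], [-2.87, 2.87]. Speed limits (rad/s): [2.22, 2.22, 2.79, 3.14, 3.14, 3.14].

## Interface

Orientations are given as a unit quaternion [x, y, z, w].
In Python, from cell import r, optics gives the robot as it stands. The module is installed in compiled form; this text tells all that it offers. Calls block until the motion is done:
- r.move_to(position, orientation): joint-space move of the TCP to a pose.
- r.move_linear(position, rot=None, vel=0.15): straight line of the TCP; rot=None keeps the orientation; vel is the mean speed in m/s.
- r.set_joints(angles): joint-space move.
- r.set_gripper(opening, squeeze=None): opening from 0.0 (shut) to 1.0 (fully open); squeeze is the grip in N (None keeps the last); returns when the fingers have stopped.
- r.sleep(seconds).
- r.inverse_kinematics(position, orientation): joint angles nearest the present ones, or None.
- optics.get_image(name): name is "side" or "top"; returns a dict with "pixels" (400x640x3 uint8, red, green, blue), "depth" (400x640 float32, m along the optical axis (not along the pixel's ray), 0 where there is no reading), "fx", "fy", "cx", "cy" (pixels), "camera_from_world" (4x4, takes a point from world to camera coordinates). Camera axes: x right, y down, z forward; pixel columns grow to the right and rows downward; lengths in m; the calibration is good to about 2 mm. A picture is of the moment at which its call begins.
A pose or a line that the arm cannot do raises r.PlanningError and nothing moves.
- r.hand_in(): hands the job in; it is judged then, once.
Readings, each from a call of its own:
- r.current_t(): time.
- r.current_q(): joint angles.
- r.current_qvel(): joint speeds.
- r.current_effort(): joint torques, N m.
- r.current_tool_pos(): TCP position.
- r.current_ee_rot(): TCP orientation.
- r.current_contact_force(): force on the tool from outside, world axes, zero at the start.
- r.current_torque(): the same for the moment, N m.
- r.current_opening(): opening from 0.0 (shut) to 1.0 (fully open).
- r.current_finger_force(): force on a finger pad.
Only numpy, scipy, OpenCV 4.12 (cv2) and the standard library are available. Lean on these libraries where they do the work, as an engineer would, in place of code of your own. Each camera call takes 0.05 s, during which the arm holds its last target. There are 200 camera calls.

## Task

The steel flask hangs by its collar in the sliding fork above the lab jack. Wind the jack's crank until the platform just meets the flask and takes its whole weight, lifting it no more than 5 mm, then draw the fork fully back by its handle so that the flask is left standing upright on the platform. Do not let the flask drop, and leave the calculator, brush and beaker beside the jack where they are.

Things in the scene. Friction and masses are not known exactly. Their poses are not given: they have to be found in the camera images.
- jack: fixed aluminium scissor lab jack, base 140 x 140 mm; origin at the middle of its underside on the bench. Its own -y side carries a 56 mm square grey drive box (72 mm high, its centre 200 mm from the jack's centre) with the crank on top. Turning the crank raises and lowers the platform; it is self-locking and stays where it is left
- crank_axis (a point): centre of the top face of the crank's aluminium wheel (100 mm across, 10 mm thick), which lies flat and turns about a vertical axis; the top face is 92 mm above the bench. A steel hub 28 mm across stands 6 mm above it
- crank_handle (a point): centre of the crank's upright black handle, a round sleeve 16 mm in diameter and 55 mm tall (its foot at the wheel's top face, its top 147.5 mm above the bench) that spins freely on its own pin, so it can be held firmly while it is led round; it travels on a circle of 38 mm radius about crank_axis
- crank (a joint): turn of the crank in rad, 0 with the platform fully down, growing clockwise seen from above; clockwise raises the platform 15 mm per full turn (range 0 to 23). It takes about 1.5 N at the handle
- platform: the jack's flat aluminium platform, 140 x 140 x 10 mm; origin at the middle of its TOP face
- flask: loose flat-bottomed steel flask, about 0.3 kg, 120 mm tall with its black stopper: body 76 mm in diameter, neck 29 mm, collar 58 mm in diameter and 8 mm thick whose underside is 102 mm above the bottom; origin at the middle of its underside, z up. At the start it hangs in the fork with a gap of 15 to 35 mm to the platform below
- flask_collar (a point): point on the flask's axis at the height of the collar's underside
- boss: fixed aluminium and steel guide clamped on the upright steel rod of the stand, at differing heights; origin on the rod's axis (the rod is 12 mm in diameter, its top 262 mm above the bench). The fork slides on it along the guide's own +y; the fork's upper face is 21 mm above this origin
- fork (a joint): how far the flat steel fork (60 mm wide, 8 mm thick, slot 36 mm, tines either side of the flask's neck under the collar) has been drawn back, in m: 0 as it starts, under the flask, 0.10 fully back at its stop; about 2.5 N to slide, stays where it is left
- fork_handle (a point): centre of the fork's upright black round handle, 16 mm in diameter and 45 mm tall, standing on the fork's upper face, 140 mm from the flask's axis; pull it along the boss's +y, away from the flask. The rod of the stand is 100 mm to its +x side (boss axes)
- calculator_mid (a point): middle of a loose black calculator, 85 x 165 x 16 mm, lying on the bench: leave it
- beaker_mid (a point): middle of a loose white beaker, 68 mm across and 85 mm tall, standing behind the jack: leave it
- brush_mid (a point): a point on the handle of a loose wooden brush, 170 mm long, lying in front of the stand: leave it

How it is judged:
On the way, in this order (a step that is already met when the one before it is completed fails the run):
1. with the fork still in place, the platform carries the flask, its collar lifted clear of the fork by less than 6 mm (contact force between flask and platform above 1.5 N and z of flask_collar in the frame of boss between 0.0213 and 0.027 m and value of joint fork below 0.01 m), for 0.2 s.
2. the fork is drawn fully back (value of joint fork above 0.09 m), for 0.1 s.
At the end, for the whole second after the job is handed in: the fork is drawn back at least 90 of its 100 mm; the flask stands upright (within 0.05 rad) and at rest on the platform, within 20 mm of where it hung and no more than 6 mm above or 3 mm below its first height; the crank is still (value of joint fork above 0.09 m and angle between flask's own z axis and vertical below 0.05 rad and contact force between flask and platform above 1.5 N and z of flask_collar in the frame of boss between 0.018 and 0.027 m and distance of flask from where it was at the start of the episode below 0.02 m and linear speed of flask below 0.01 m/s and velocity of joint crank between -0.05 and 0.05 rad/s); the robot touches nothing.
It fails at once if the flask is lifted more than 6 mm above its hanging height (z of flask_collar in the frame of boss above 0.027 m).
It fails at once if the flask drops more than 3 mm below its hanging height (z of flask_collar in the frame of boss below 0.018 m).
It fails at once if the flask is tipped by more than 0.2 rad (angle between flask's own z axis and vertical above 0.2 rad).
It fails at once if the calculator, the beaker or the brush is shifted by more than 30 mm (distance of any of calculator_mid, beaker_mid, brush_mid from where it was at the start of the episode above 0.03 m).
It also fails if it takes over 64 s, if anything falls off the work surface, if the arm or the gripper's body presses on something with over 40 N, if the wrist force passes 120 N, or if a joint passes its speed limit or range.

## Working session

There is one attempt and no reset: what is moved stays moved. The work goes in short steps, each a Python script; the robot and the scene stay as the last script left them, time stands still between calls to the robot, and variables do not carry over. Pictures are saved under pics/ and viewed, at most 10 in all, crops included, and the job is handed in when it is done.

```bash
mkdir -p pics
cat > h.py <<'E'
import numpy as np, cv2
from cell import r, optics
def snap(n,tag):
    d=optics.get_image(n); cv2.imwrite(f'pics/{tag}.png',d['pixels'][...,::-1])
    d['w']=cloud(d); np.savez(f'pics/{tag}.npz',w=d['w'],px=d['pixels']); return d
def cloud(d):
    v,u=np.mgrid[:400,:640]; z=d['depth'].astype(float)
    p=np.stack([(u-d['cx'])/d['fx']*z,(v-d['cy'])/d['fy']*z,z,np.ones_like(z)],-1)
    w=(p@np.linalg.inv(d['camera_from_world']).T)[...,:3]; w[z==0]=np.nan; return w
E
python3 - <<'E'
from h import *
a=snap('top','t0');b=snap('side','s0')
for d in(a,b): print(np.linalg.inv(d['camera_from_world']).round(3),d['fx'])
print(r.current_t(),r.finger_overhang,r.current_ee_rot())
E
```

```text
[[ 1.400e-02 -9.840e-01  1.790e-01  3.780e-01]
 [-1.000e+00 -1.600e-02 -7.000e-03  1.000e-03]
 [ 1.000e-02 -1.790e-01 -9.840e-01  1.155e+00]
 [ 0.000e+00  0.000e+00  0.000e+00  1.000e+00]] 448.08505124675617
[[-0.949 -0.162  0.271  0.269]
 [-0.315  0.521 -0.793  0.808]
 [-0.013 -0.838 -0.545  0.714]
 [ 0.     0.     0.     1.   ]] 480.2214029559829
0.1 0.022 [ 9.76354515e-01  2.16174945e-01 -5.85154709e-05 -5.01089746e-04]
```

View pics/t0.png

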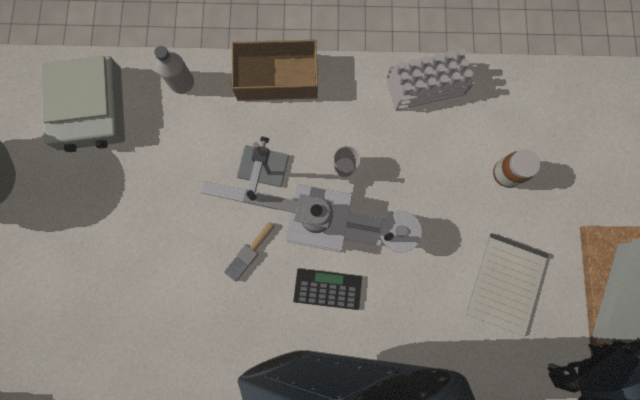

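View pics/s0.png

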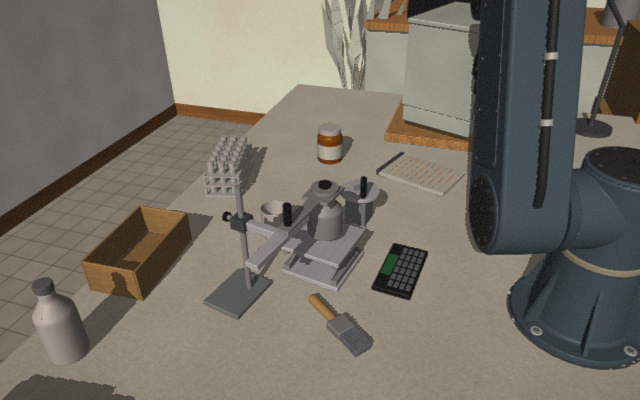

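The top view shows the crank wheel at about (402,231), its handle at (389,237), the flask at (317,211), the fork handle at (251,195) and the rod top at (264,140). The calculator is at (328,289), the brush at (250,250) and the beaker at (346,161).

```bash
python3 - <<'E'
from h import *
T=np.load('pics/t0.npz');w=T['w'];
S=np.load('pics/s0.npz');ws=S['w']
def reg(w,n,u0,u1,v0,v1,z0,z1):
    p=w[v0:v1,u0:u1].reshape(-1,3);p=p[(p[:,2]>z0)&(p[:,2]<z1)]
    if len(p)<3: print(n,len(p));return p
    mm=(p.min(0)+p.max(0))/2
    c=cv2.minEnclosingCircle(p[:,:2].astype(np.float32))
    print(n,len(p),'med',np.median(p,0).round(4),'mid',mm.round(4),'circ',np.round(c[0],4),round(c[1],4));return p
reg(w,'wheel',375,430,205,260,.085,.0955)
reg(w,'hub',395,412,220,240,.0955,.105)
reg(w,'chandle',375,402,225,250,.138,.155)
reg(w,'fhandle',240,262,182,205,.20,.32)
reg(w,'collar',295,340,185,235,.17,.4)
f=reg(w,'fork',200,240,175,200,.12,.3)
l=cv2.fitLine(f[:,:2].astype(np.float32),cv2.DIST_HUBER,0,.01,.01).ravel();print(l)
reg(w,'rodtop',255,275,130,150,.24,.275)
reg(w,'plat',285,355,180,250,.06,.13)
reg(ws,'s chandle',355,372,172,202,.10,.155)
reg(ws,'s fhandle',280,295,200,230,.15,.32)
reg(ws,'s stopper',310,345,175,200,.17,.32)
for v,u in[(211,317),(205,330),(222,308),(195,251),(187,215),(189,225),(140,264),(237,389),(230,335),(195,345),(231,402),(161,346)]: print(v,u,w[v,u].round(4))
E
python3 -c "
import cv2
a=cv2.imread('pics/t0.png')[125:275,190:440];b=cv2.imread('pics/s0.png')[160:320,200:440]
cv2.imwrite('pics/c0.png',cv2.resize(a,None,fx=3.2,fy=3.2,interpolation=2));cv2.imwrite('pics/c1.png',cv2.resize(b,None,fx=3.3,fy=3.3,interpolation=2))"
```

```text
wheel 1183 med [ 0.492  -0.1992  0.0915] mid [ 0.4906 -0.1969  0.0904] circ [ 0.4906 -0.1974] 0.0502
hub 99 med [ 0.4897 -0.1969  0.098 ] mid [ 0.4875 -0.203   0.0985] circ [ 0.4881 -0.2058] 0.0224
chandle 41 med [ 0.4746 -0.1624  0.1469] mid [ 0.4748 -0.1628  0.1458] circ [ 0.474  -0.1629] 0.0072
fhandle 206 med [0.5448 0.1389 0.2035] mid [0.5473 0.1432 0.2255] circ [0.5472 0.1415] 0.0237
collar 956 med [0.5199 0.0126 0.2086] mid [0.5202 0.0097 0.1976] circ [0.5204 0.01  ] 0.0462
fork 468 med [0.5615 0.2134 0.1943] mid [0.5629 0.2146 0.1915] circ [0.5611 0.2133] 0.0437
[0.20750631 0.9782337  0.5618561  0.2135555 ]
rodtop 34 med [0.6454 0.1305 0.2608] mid [0.6467 0.1308 0.2523] circ [0.6457 0.1308] 0.0056
plat 2106 med [ 0.504  -0.0183  0.077 ] mid [ 5.251e-01 -2.000e-04  9.870e-02] circ [ 5.246e-01 -1.000e-04] 0.0973
s chandle 128 med [ 0.4745 -0.1554  0.1266] mid [ 0.4749 -0.1597  0.1234] circ [ 0.4753 -0.1598] 0.0095
s fhandle 312 med [0.5453 0.1494 0.2152] mid [0.5481 0.1306 0.2208] circ [0.5523 0.1306] 0.033
s stopper 555 med [0.5143 0.0189 0.2085] mid [0.5172 0.0146 0.2074] circ [0.513  0.0141] 0.0419
211 317 [0.5161 0.0028 0.2207]
205 330 [ 0.5326 -0.025   0.2004]
222 308 [0.4945 0.0217 0.2042]
195 251 [0.5433 0.1391 0.2472]
187 215 [0.5692 0.2261 0.1953]
189 225 [0.5652 0.2042 0.1949]
140 264 [0.6799 0.1243 0.1877]
237 389 [ 0.4704 -0.1604  0.1453]
230 335 [ 0.4917 -0.0411  0.076 ]
195 345 [ 0.5779 -0.0648  0.0767]
231 402 [ 0.4892 -0.1987  0.1   ]
161 346 [ 0.6832 -0.0715  0.0035]
```

View pics/c1.png

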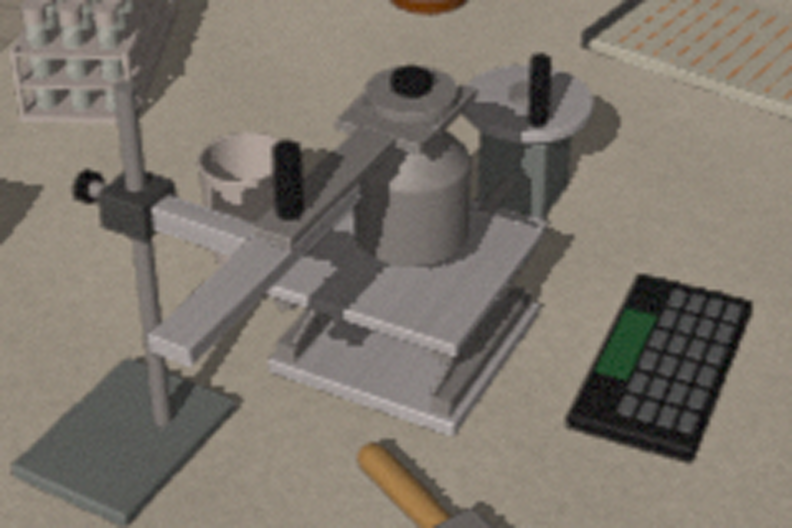

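The side crop shows the flask hanging in the fork tines with a gap to the platform. Its crank handle is at crop (540,90) and its fork handle at (287,180). All the points fit the stated sizes: stopper top 0.2207, fork face about 0.2025, platform top about 0.0767, so the gap is about 24 mm. Next I grasp the crank and turn it part way.

```bash
cat >> h.py <<'E'
C=np.array([.4906,-.1972]); ZC=.131
QC=[.545,.8384,0,0]; QC=list(np.array(QC)/np.linalg.norm(QC))
def heights():
    o=[]
    for n in('top','side'):
        d=optics.get_image(n); w=cloud(d); M=d['camera_from_world']
        m=(np.hypot(w[...,0]-.517,w[...,1]-.004)<.010)&(w[...,2]>.205)&(w[...,2]<.24)
        # platform patch, -x/+x corners away from the flask
        pm=(np.hypot(w[...,0]-.524,w[...,1]-0)>.05)&(np.hypot(w[...,0]-.524,w[...,1]-0)<.08)&(w[...,2]>.06)&(w[...,2]<.125)
        z=w[...,2][m]; o+=[m.sum(),z.mean().round(5) if len(z) else 0,np.median(z).round(5) if len(z) else 0,pm.sum(),np.median(w[...,2][pm]).round(5)]
    return o
def ang():
    p=r.current_tool_pos(); return np.arctan2(p[1]-C[1],p[0]-C[0])
def turn(a,vel=.08,n=20):
    "lead the handle clockwise by a rad"
    a0=ang(); k=max(1,int(np.ceil(abs(a)/(2*np.pi)*n))); fm=0
    for i in range(1,k+1):
        t=a0-a*i/k; r.move_linear([C[0]+.038*np.cos(t),C[1]+.038*np.sin(t),ZC],vel=vel)
        f=np.linalg.norm(r.current_contact_force()); fm=max(fm,f)
        if f>25: print('force',i,k,f); break
    return fm
E
python3 - <<'E'
from h import *
T=np.load('pics/t0.npz');w=T['w']
for u0,u1,v0,v1,z in((375,402,225,250,.1455),(240,262,182,205,.244)):
    p=w[v0:v1,u0:u1].reshape(-1,3);p=p[p[:,2]>z]; print(len(p),np.median(p,0),p.mean(0),p.min(0),p.max(0))
print(heights())
h=np.array([.4748,-.1625]); d=h-C; h=C+d/np.linalg.norm(d)*.038; print(h)
r.move_to([*h,.22],QC); r.move_linear([*h,ZC],vel=.12)
print(r.current_t(),r.current_q(),r.current_contact_force())
r.set_gripper(0.0,40)
print(r.current_t(),r.current_opening(),r.current_finger_force(),r.current_contact_force(),r.current_tool_pos())
print(turn(.8),r.current_t(),r.current_contact_force(),r.current_opening())
print(heights()); snap('side','s1')
E
```

```text
31 [ 0.47457048 -0.16253487  0.14779428] [ 0.47453802 -0.16313069  0.14795355] [ 0.46791314 -0.16901786  0.14550312] [ 0.48176768 -0.15575645  0.15304164]
39 [0.54727983 0.14132503 0.24755839] [0.547453   0.14111122 0.24749226] [0.54089124 0.13512554 0.24478588] [0.5542038  0.14795202 0.25086529]
[np.int64(73), np.float64(0.21982), np.float64(0.22008), np.int64(1488), np.float64(0.07681), np.int64(35), np.float64(0.21838), np.float64(0.21905), np.int64(1065), np.float64(0.07577)]
[ 0.47485296 -0.16261632]
2.625 [-4.22960533e-01  4.34533117e-01  1.87959925e+00 -3.07893304e-05
  8.26482063e-01 -8.40643785e-01] [-0.17715346 -0.33943946  0.22592624]
3.2667 0.17815557737108603 38.885886669158936 [-0.57440373 -0.27603347  2.89985519] [ 0.47488562 -0.16262731  0.13118148]
7.358384566293159 4.0917 [2.52982398 3.61369891 5.88956656] 0.1766531647384468
[np.int64(71), np.float64(0.22053), np.float64(0.22046), np.int64(1494), np.float64(0.07883), np.int64(37), np.float64(0.21867), np.float64(0.21912), np.int64(1058), np.float64(0.07774)]
```

View pics/s1.png

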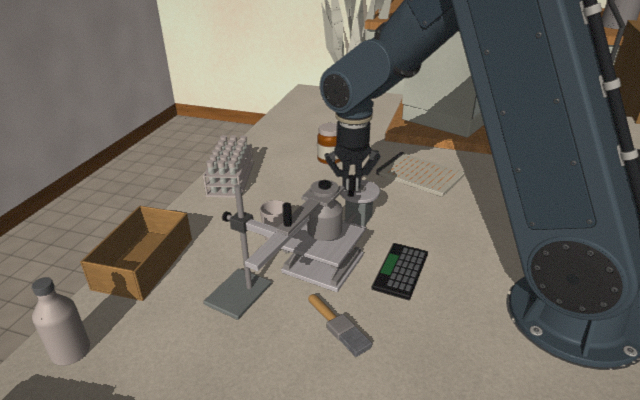

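The gripper holds the crank handle at about (352,185), and the platform rose 2 mm for 0.8 rad as expected. I'll turn on to just short of contact.

Run:
```python
from h import *
b=[heights() for _ in range(4)]; print(np.mean(b,0).round(5))
print(turn(7.2),r.current_t(),r.current_contact_force())
print(np.mean([heights() for _ in range(4)],0).round(5))
for k in range(4):
    f=turn(.6,.05); r.sleep(.1); print(8.6+.6*k,f,r.current_t(),np.round(r.current_contact_force(),2),np.mean([heights() for _ in range(3)],0).round(5))
```

```text
[7.17500e+01 2.19990e-01 2.20030e-01 1.49775e+03 7.87800e-02 3.57500e+01
 2.18420e-01 2.19010e-01 1.05675e+03 7.77100e-02]
9.631316541290449 11.5417 [5.71364379 1.20718253 5.82908865]
[7.15000e+01 2.19940e-01 2.20100e-01 1.56475e+03 9.59400e-02 3.65000e+01
 2.18350e-01 2.18950e-01 9.73250e+02 9.48400e-02]
8.6 8.048953171770084 12.7833 [ 6.58 -3.74  3.89] [7.23333300e+01 2.19890000e-01 2.19920000e-01 1.56766667e+03
 9.74200000e-02 3.60000000e+01 2.18630000e-01 2.19110000e-01
 9.65666670e+02 9.61900000e-02]
9.2 7.451504592319087 13.9333 [ 3.64 -6.06  4.13] [7.23333300e+01 2.19860000e-01 2.20040000e-01 1.57866667e+03
 9.88900000e-02 3.76666700e+01 2.18650000e-01 2.18920000e-01
 9.72333330e+02 9.76900000e-02]
9.799999999999999 8.633163886303231 15.0917 [-0.65 -4.12  8.2 ] [7.10000000e+01 2.20430000e-01 2.20540000e-01 1.58266667e+03
 1.00320000e-01 3.73333300e+01 2.18730000e-01 2.19190000e-01
 9.69666670e+02 9.91100000e-02]
10.399999999999999 10.068281403877355 16.2583 [-1.77  0.04  9.24] [7.333333e+01 2.217700e-01 2.219200e-01 1.594000e+03 1.018100e-01
 3.733333e+01 2.203000e-01 2.207100e-01 9.640000e+02 1.006900e-01]
```

The flask's weight is taken: contact came at about 9.7 rad and the stopper is about 1.8 mm up. I'll add a little, release the crank, and grasp the fork handle.

Run:
```python
from h import *
turn(.25,.05); r.sleep(.2); print(np.mean([heights() for _ in range(3)],0).round(5))
r.set_gripper(1.0); p=r.current_tool_pos(); r.move_linear([p[0],p[1],.30],vel=.15)
print(r.current_t(),np.mean([heights() for _ in range(3)],0).round(5))
a=np.arctan2(-.2075,.978)/2; Q=[np.cos(a),np.sin(a),0,0]; H=[.5473,.1412]
r.move_to([*H,.32],Q); r.move_linear([*H,.232],vel=.1); print(r.current_q(),r.current_contact_force())
r.set_gripper(0.0,40)
print(r.current_t(),r.current_opening(),r.current_finger_force(),r.current_contact_force(),r.current_tool_pos())
snap('side','s2')
```

```text
[7.43333300e+01 2.22090000e-01 2.22490000e-01 1.59966667e+03
 1.02470000e-01 3.83333300e+01 2.20680000e-01 2.21320000e-01
 9.57666670e+02 1.01300000e-01]
19.3833 [7.200000e+01 2.223200e-01 2.223600e-01 1.597000e+03 1.025000e-01
 3.533333e+01 2.209500e-01 2.214400e-01 9.590000e+02 1.012800e-01]
[ 1.70128938e-01  4.00179840e-01  1.63368815e+00 -8.09819059e-06
  1.10664042e+00  1.94997255e+00] [-0.84301055 -0.6626011   0.54478761]
23.825 0.17190440451489536 39.40812885761261 [0.0288995  4.59048022 0.46067873] [0.54747293 0.14193637 0.23223525]
```

View pics/s2.png

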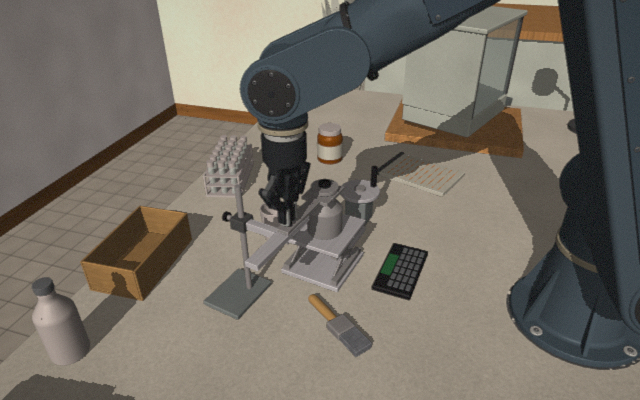

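The gripper holds the fork handle at about (287,210), and the flask stands on the platform at (325,215). The lift is about 2.4 mm. I'll pull slowly in steps and watch the force.

Run:
```python
from h import *
u=np.array([.2095,.978]);u/=np.linalg.norm(u); p=np.array(r.current_tool_pos())
for s in (.02,.045,.07,.09,.097):
    r.move_linear([*(p[:2]+u*s),p[2]],vel=.05); f=r.current_contact_force(); print(s,np.round(f,1))
    if np.linalg.norm(f)>30: break
print(r.current_tool_pos()-p)
r.sleep(.2); r.set_gripper(1.0); q=r.current_tool_pos(); r.move_linear([q[0],q[1],.34],vel=.12); r.sleep(.5)
print(r.current_t(),np.mean([heights() for _ in range(3)],0).round(5),r.current_contact_force())
d=snap('side','s3'); t=snap('top','t3')
w=t['w']; 
for x in (np.load('pics/s0.npz')['w'],d['w']):
    m=(x[...,2]>.215)&(x[...,2]<.26)&(x[...,0]>.5)&(x[...,0]<.6)&(x[...,1]>.09)&(x[...,1]<.28); print('fh',m.sum(),np.median(x[m],0))
```

```text
0.02 [-1.9  2.8  2.7]
0.045 [-5.4  2.9  2.8]
0.07 [-6.1  4.   4. ]
0.09 [-7.1  3.3  3.6]
0.097 [-7.  4.  4.]
[ 1.96343810e-02  9.55000982e-02 -3.89129549e-05]
29.0167 [7.46666700e+01 2.22250000e-01 2.22340000e-01 1.78833333e+03
 1.02490000e-01 3.56666700e+01 2.20740000e-01 2.21400000e-01
 9.68666670e+02 1.01330000e-01] [-0.0039422   0.04144301  0.90344967]
fh 156 [0.54580481 0.14965903 0.23480748]
fh 187 [0.564652   0.24471249 0.23489484]
```

View pics/s3.png

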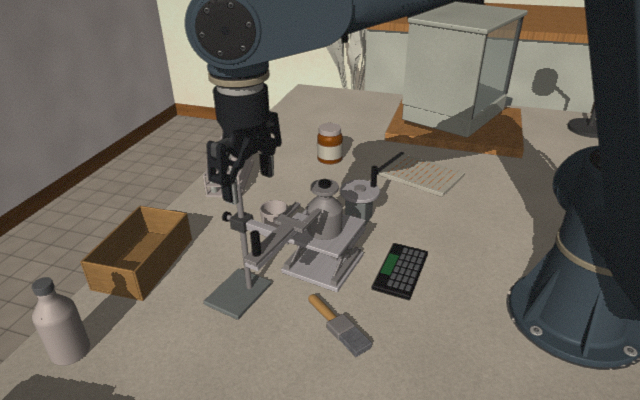

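The fork handle, now at (255,243), has moved back 97 mm. The flask stands upright on the platform at (325,210) and the gripper is clear.

```bash
python3 -c "
from h import *
print(r.hand_in())"
```

```text
the job is handed in; nothing more can be done
None
```

I handed the job in at about 29 s; no verdict came back. By the cameras, the platform carries the flask upright about 2.4 mm above its hanging height, the fork is drawn back about 97 of 100 mm, and the calculator, brush and beaker look unmoved in the last picture.

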